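Screw down the short foot of a rocking riser

TASK

The small plywood riser in the cubby rocks because one of its four screw feet is set too short. Find the orange corner knob whose white-tipped end does not point at the black mark at its corner and screw it clockwise (seen from above, less than a quarter turn) until the white tip points at the mark, so that the riser stands level and firm on all four feet. Leave the riser in its place with the clear box still standing on it, and let go of the knob.

Things in the scene. Friction and masses are not known exactly. Their poses are not given: they have to be found in the camera images.
- riser: loose plywood riser, 220 x 220 mm, 1.2 kg; deck top 46 mm above the table when level. Origin: centre, at the soles of its feet; x, y along its edges, z up. Four orange bar knobs over the feet at x, y = +-80 mm, each with a white tip and a black mark on the deck towards its corner. Only the (+x, +y) knob turns; its foot is short, so the riser leans 2 to 4 degrees that way; the rest are locked.
- foot_knob (a joint): angle of the short foot's knob, rad: 0 = white tip at the mark, foot the right length. Starts at -1.2 to -0.8, grows clockwise seen from above, up to +0.7, no stop at 0. 1 rad moves the foot 6 mm down, lifting that corner and the knob by as much. Stiff (about 0.1 N m); stays where it is left.
- knob_grip (a point): grip point on the axis of the short foot's knob, 27 mm above the deck, 9 mm below the bar's top. x runs along the bar to its white tip, z up; grip across y. Turns with the knob. The orange bar is 44 mm long, 12 mm thick, its top 36 mm above the deck; under it a round collar, 34 mm wide, 4 mm high.
- clear_box: clear acrylic box with a clip-on lid, 70 x 70 mm, 46 mm high, holding four small balls, 0.3 kg, standing loose near the middle of the riser's deck. Origin: centre of its underside, z up.
Mind the look-alikes: they are no part of the job. What is shaped like the clear_box but red is not meant.

How it is judged (in metres and radians):
At the end, for the whole second after the job is handed in: The short foot's knob is within 12 degrees (0.21 rad) of its mark, the riser is level within 1.1 degrees (0.02 rad), at rest and within 40 mm of where it began, and the clear box stands upright on it with its centre within 40 mm of the riser's (value of joint foot_knob between -0.21 and 0.21 rad and angle between riser's own z axis and vertical below 0.02 rad and linear speed of riser below 0.01 m/s and angular speed of riser below 0.05 rad/s and distance of riser from where it was at the start of the episode below 0.04 m and horizontal distance between clear_box and riser below 0.04 m and angle between clear_box's own z axis and vertical below 0.05 rad); the robot touches nothing.
It fails at once if the clear box slides across or falls off the riser (horizontal distance between clear_box and riser above 0.06 m).
It fails at once if the riser is shoved more than 60 mm from its place (distance of riser from where it was at the start of the episode above 0.06 m).
It also fails if it takes over 32 s, if anything falls off the work surface, if the arm or the gripper's body presses on something with over 40 N, if the wrist force passes 120 N, or if a joint passes its speed limit or range.

ROBOT

A 6-joint arm with a two-finger parallel gripper is mounted at the origin on the work surface. World frame = base frame: x ahead of the robot, y to its left, z up, the work surface at z = 0. Lengths are in m, angles in degrees, forces in N, time in s.
With the tool pointing down it reaches from about 0.35 to 0.975 m from the base axis. Payload 7.1 kg.
Tool frame: the origin (TCP) lies at the very end of the fingers, on their centre line; the grasp point (between the pads) lies env.grip_point_offset behind it (env.grip_point_offset is the distance from the TCP to the grasp point, in m); z points along the fingers, y is the direction in which the jaws open and shut (so a half turn about z gives the same grasp; the last joint's range is limited). The gripper opens to 88 mm and grips with 3 to 60 N. Pads are 20 mm wide; open, the fingers measure 115 mm over their backs; the gripper's body (75 mm by 178 mm) begins 61 mm behind the grasp point.
Start: joints at [-74.026, 24.242, 93.386, -0, 62.372, -1.089], TCP at [0.183, -0.597, 0.223] pointing down, gripper open.
Joint ranges: [-172.04, 172.04], [-51.8, 120.97], [4.93, 147.93], [-75.15, 255.16], [6.16, 154.13], [-145.62, 145.62]. Speed limits (degrees/s): [136.94, 136.94, 172.46, 180, 180, 180].

INTERFACE

Orientations are given as a 3x3 rotation matrix whose columns are the frame's x, y, z axes.
In Python, from workcell import env, optics gives the robot as it stands.
- The arm moves only by the tool arm_command, never from a script. Its argument "deltas" is a list of rows, each an object with "angular": the turn, a rotation vector about the tool's x, y, z in rad, a list of three; "dp": the shift along the tool's x, y, z in cm, a list of three; "gripper": the gripper's target within -1 to 1 (fully open at 1, half-way at 0, shut at -1). A call has 1 to 12 rows; each row is the pose to reach, as a shift and turn from the pose commanded when the call began, along the tool's axes at that moment; what a row does not reach only later rows make up. A row lasts 1/10 s, in which the tool goes at most 50 mm and 8.59 degrees, less where a joint would pass 70% of its speed; a pose out of reach is approached as far as the arm can. A call with a gripper value outside its range is refused whole. The fingers move at their own pace and stop on an object; "grip_force" is the grip in N (left out, the last holds). Time passes only in rows, so rows that repeat a pose let the fingers close. It gives the time, the measured TCP pose, the force and the opening at its end, in the units of the state.
- env.get_state(): the state, without advancing time (a new reading comes with each control period).
- optics.capture(name): name is "scene" or "top" or "wrist"; returns a dict with "img" (400x640x3 uint8, red, green, blue), "K" (3x3 intrinsics, pixels), "rvec" (rotation vector, rad) and "tvec" (3), from world to camera coordinates, as OpenCV has them. Camera axes: x right, y down, z forward; pixel columns grow to the right and rows downward; lengths in m; the calibration is good to about 2 mm. A picture is of the moment at which its call begins. There is no depth.
- env.sign_off(): hands the job in, once; it reports no verdict.
Trained networks look in a picture, given as the dict that the camera call returned (one of the last four; its "shot" number tells which), for a name from the list of things; names that differ only in an ending like _2 or _b are one class to them, and where a whole thing is asked for, a point or a joint stands for the part that bears it (a point fixed in the world has none). Each returns a list of dicts, best first, with "conf" (0 to 1); they miss things now and then, are a little off and sometimes report something else, mostly with a low value. They report only what shows in the picture. A call takes as long as a camera call. They do not tell look-alikes from the thing itself.
- optics.trace(picture, name): "mask" (400x640 bool, what is visible of it) and "position" ([row, column] in pixels, amid what is visible of it).
The state is a dict: "t": time; "joint_pos": joint angles; "joint_velocities": joint speeds; "joint_torque": joint torques, N m; "eef_pos": TCP position; "orientation": TCP orientation; "force": force on the tool from outside, world axes, zero at the start; "torque": the same for the moment, N m; "finger_gap": finger opening in m.
Only numpy, scipy, OpenCV 4.12 (cv2) and the standard library are available. Lean on these libraries where they do the work, as an engineer would, in place of code of your own. Each camera call takes 0.05 s, during which the arm holds its last target.

## Working session

There is one attempt and no reset: what is moved stays moved. The work goes in short steps, Python scripts to look and compute and a tool call to move; the robot and the scene stay as the last step left them, time stands still between calls to the robot, and variables do not carry over. Pictures are saved under pics/ and viewed, and the job is handed in when it is done.

Besides the shell and the picture viewer there is one more tool, called as a command line: name --argument value ..., lists and objects as JSON in quotes. arm_command: Moves the arm, as the interface text tells. Its arguments: {"type":"object","properties":{"deltas":{"type":"array","items":{"type":"object","properties":{"angular":{"type":"array","items":{"type":"number"}},"dp":{"type":"array","items":{"type":"number"}},"gripper":{"type":"number"}}}},"grip_force":{"type":"number"}},"required":["deltas"]}

```bash
mkdir -p pics; ls
cat > h.py <<'E'
import numpy as np, cv2
from workcell import env, optics
def cap(n,f):
    p=optics.capture(n); cv2.imwrite('pics/'+f+'.png',p['img'][:,:,::-1]); return p
def ray(p,uv):
    R,_=cv2.Rodrigues(np.array(p['rvec'],float)); t=np.array(p['tvec'],float).ravel()
    d=R.T@np.linalg.inv(p['K'])@np.array([uv[0],uv[1],1.]); c=-R.T@t; return c,d
def atz(p,uv,z):
    c,d=ray(p,uv); return c+d*(z-c[2])/d[2]
def proj(p,X):
    return cv2.projectPoints(np.array(X,float).reshape(-1,3),np.array(p['rvec'],float),np.array(p['tvec'],float),np.array(p['K'],float),None)[0].reshape(-1,2)
E
python3 - <<'E'
from h import *
print(env.grip_point_offset, env.get_state())
for n in ['scene','top']:
    p=cap(n,n+'0')
    c,_=ray(p,(320,200)); print(n,c)
    for k in ['riser','foot_knob','knob_grip','clear_box']:
        print(k,[(round(d['conf'],2),np.round(d['position']),d['mask'].sum()) for d in optics.trace(p,k)])
E
```

```text
pics
0.0187 {'t': 0.0, 'joint_pos': array([-7.40276195e+01,  2.42843776e+01,  9.34321196e+01, -1.91233873e-03,
        6.23698246e+01, -1.08992127e+00]), 'joint_velocities': array([ 0.1167447 ,  0.0458572 , -0.05289506,  0.06001728,  0.00939976,
        0.05526054]), 'joint_torque': array([ 1.20140285e-03, -5.44613957e+01, -2.73665804e+01,  6.42911531e-02,
        2.28635932e-02, -1.20406462e-04]), 'eef_pos': array([ 0.18323244, -0.59695989,  0.22189755]), 'orientation': array([[ 9.55981726e-01,  2.93425874e-01, -4.43005607e-04],
       [ 2.93426209e-01, -9.55980641e-01,  1.44029920e-03],
       [-8.83732747e-07, -1.50688917e-03, -9.99998865e-01]]), 'force': array([ 0.15211923,  0.12883828, -0.53439777]), 'torque': array([-0.02409569,  0.02953356,  0.0078236 ]), 'finger_gap': 0.08807448454171835}
scene [ 1.16097267 -0.01328449  0.72992913]
riser [(0.59, array([224., 256.]), np.int64(6009)), (0.38, array([209., 198.]), np.int64(347))]
foot_knob [(0.74, array([208., 200.]), np.int64(308))]
knob_grip [(0.57, array([208., 194.]), np.int64(315))]
clear_box [(0.98, array([154., 231.]), np.int64(794)), (0.96, array([223., 354.]), np.int64(1152)), (0.84, array([170., 346.]), np.int64(828)), (0.71, array([206., 245.]), np.int64(1255)), (0.58, array([322., 182.]), np.int64(1810))]
top [0.40117574 0.0060242  1.43603184]
riser [(0.61, array([203., 365.]), np.int64(5467))]
foot_knob [(0.56, array([192., 415.]), np.int64(127))]
knob_grip [(0.56, array([193., 411.]), np.int64(126))]
clear_box [(0.9, array([185., 285.]), np.int64(703)), (0.78, array([110., 409.]), np.int64(704)), (0.7, array([194., 376.]), np.int64(716)), (0.7, array([247., 283.]), np.int64(708)), (0.63, array([286., 394.]), np.int64(740))]
```

View pics/scene0.png

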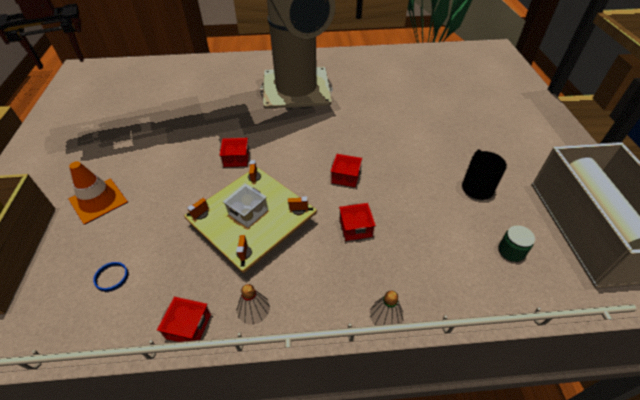

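View pics/top0.png

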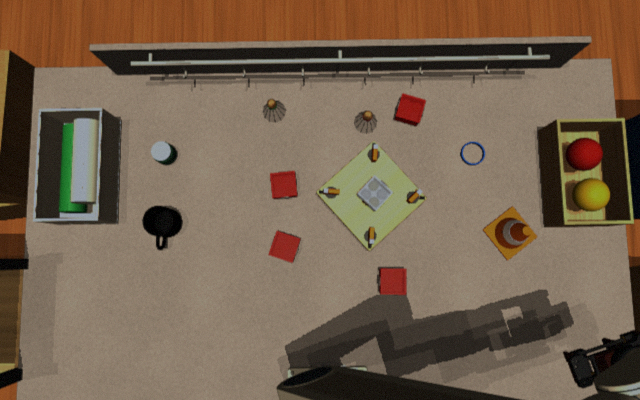

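Run:
```python
import cv2
a=cv2.imread('pics/scene0.png')[130:330,130:400]; b=cv2.imread('pics/top0.png')[130:280,290:460]
cv2.imwrite('pics/s0c.png',cv2.resize(a,None,fx=2.9,fy=2.9,interpolation=2)); cv2.imwrite('pics/t0c.png',cv2.resize(b,None,fx=4,fy=4,interpolation=2))
```

```text
(no output)
```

View pics/s0c.png

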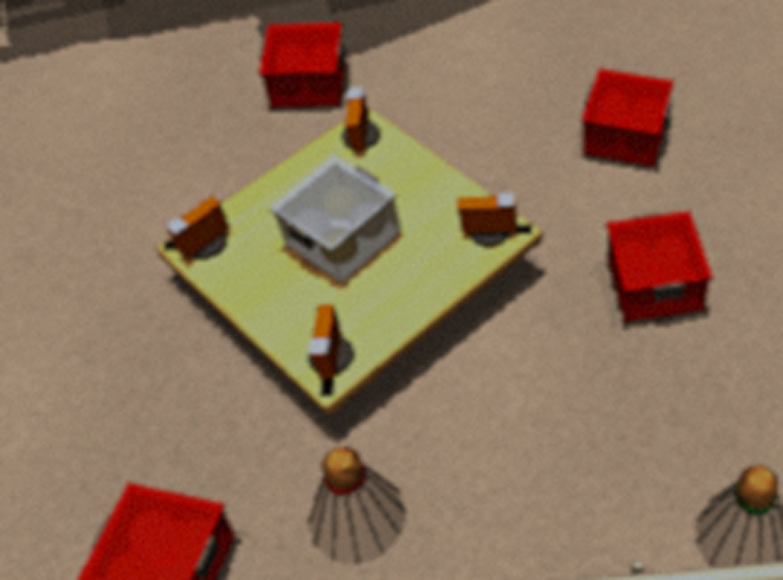

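View pics/t0c.png

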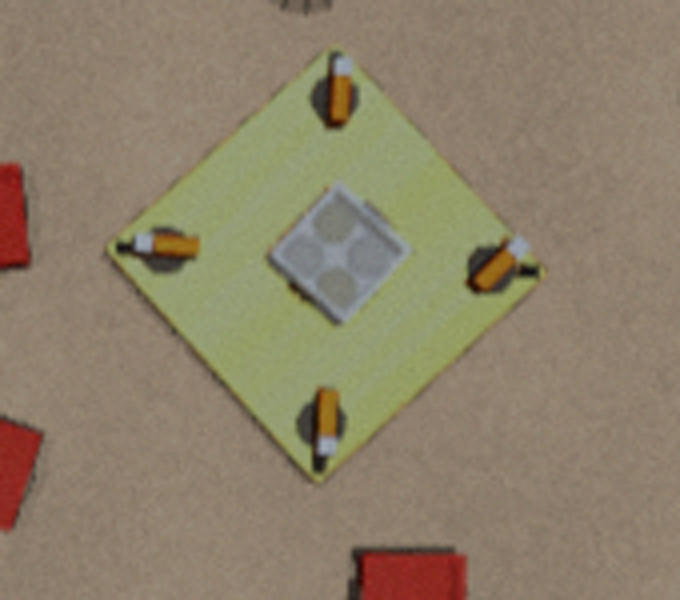

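The short knob is the one at the right in the top view, about (415,196), toward world −y. Its white tip is turned counter-clockwise from the mark. The clear box is in the middle of the deck at (376,194).

```bash
cat > fit.py <<'E'
from h import *
p=optics.capture('top')
f=lambda u,v:(290+u/4,130+v/4)
cs=[atz(p,f(*c),z) for c,z in [((110,247),.046),((335,48),.050),((545,272),.040),((318,480),.046)]]
for c in cs: print(np.round(c,4))
C=np.mean(cs,0); print('C',C)
for n in ['top','scene']:
    q=optics.capture(n)
    for k in ['foot_knob','knob_grip']:
      d=optics.trace(q,k)
      for e in d[:1]:
        m=e['mask']; v,u=np.nonzero(m); print(n,k,u.mean(),v.mean(), atz(q,(u.mean(),v.mean()),.068))
        im=q['img'].astype(int); 
for uv,z in [((470,285),.074),((525,242),.074),((492,270),.044),((540,271),.040)]: print(uv,np.round(atz(p,f(*uv),z),4))
s=env.get_state(); print(s['t'])
E
python3 fit.py
```

```text
[0.5857 0.0191 0.046 ]
[ 0.7224 -0.1394  0.05  ]
[ 0.5645 -0.2812  0.04  ]
[ 0.4238 -0.1201  0.046 ]
C [ 0.57411073 -0.13038876  0.0455    ]
top foot_knob 413.0342465753425 196.6986301369863 [ 0.5653345  -0.23978294  0.068     ]
top knob_grip 413.527397260274 196.63698630136986 [ 0.56548255 -0.24112444  0.068     ]
scene foot_knob 198.416149068323 209.6024844720497 [ 0.57959218 -0.24049626  0.068     ]
scene knob_grip 198.6360946745562 208.9171597633136 [ 0.57760115 -0.2402484   0.068     ]
(470, 285) [ 0.5525 -0.2233  0.074 ]
(525, 242) [ 0.5811 -0.2615  0.074 ]
(492, 270) [ 0.566  -0.2439  0.044 ]
(540, 271) [ 0.5653 -0.2778  0.04  ]
0.85
```

arm_command --deltas '[{"dp": [47, -22.5, 0], "angular": [0, 0, -2.0], "gripper": -0.2}, {"dp": [47, -22.5, 0], "angular": [0, 0, -2.0], "gripper": -0.2}, {"dp": [47, -22.5, 0], "angular": [0, 0, -2.0], "gripper": -0.2}, {"dp": [47, -22.5, 0], "angular": [0, 0, -2.0], "gripper": -0.2}, {"dp": [47, -22.5, 0], "angular": [0, 0, -2.0], "gripper": -0.2}, {"dp": [47, -22.5, 0], "angular": [0, 0, -2.0], "gripper": -0.2}, {"dp": [47, -22.5, 0], "angular": [0, 0, -2.0], "gripper": -0.2}, {"dp": [47, -22.5, 0], "angular": [0, 0, -2.0], "gripper": -0.2}, {"dp": [47, -22.5, 0], "angular": [0, 0, -2.0], "gripper": -0.2}, {"dp": [47, -22.5, 0], "angular": [0, 0, -2.0], "gripper": -0.2}, {"dp": [47, -22.5, 0], "angular": [0, 0, -2.0], "gripper": -0.2}, {"dp": [47, -22.5, 0], "angular": [0, 0, -2.0], "gripper": -0.2}]'

```text
t: 2.05
eef_pos: [0.5691, -0.2419, 0.2226]
orientation: [[-0.512, 0.859, 0.001], [0.859, 0.512, 0.0], [-0.0, 0.001, -1.0]]
force: [-0.5, -0.9, -0.1]
finger_gap: 0.0352
```

Run:
```python
from h import *
s=env.get_state(); print(s['t'],s['joint_pos'],s['eef_pos'],s['orientation'],s['finger_gap'])
p=cap('wrist','w1'); print(ray(p,(320,200)))
```

```text
2.05 [-2.41490151e+01  2.36713738e+01  9.42959542e+01  3.42429675e-02
  6.19887039e+01 -5.49322863e+01] [ 0.56907226 -0.24192242  0.222627  ] [[-5.11550916e-01  8.59252478e-01  9.16160971e-04]
 [ 8.59252905e-01  5.11550991e-01  1.67486425e-04]
 [-3.24749928e-04  8.72891810e-04 -9.99999566e-01]] 0.03524210966766669
(array([ 0.53353994, -0.18357431,  0.38564689]), array([ 0.12383544, -0.20874639, -0.97014236]))
```

View pics/w1.png

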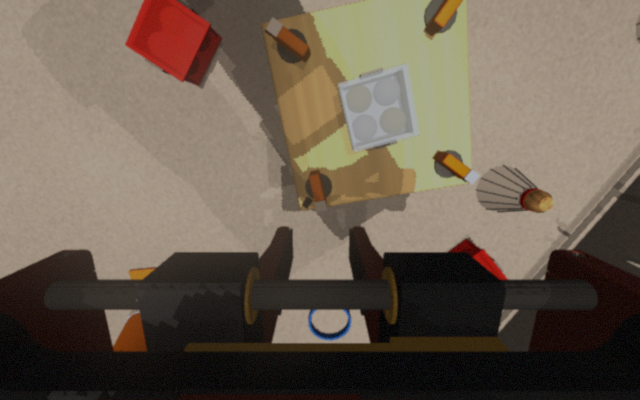

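Run:
```python
import cv2
a=cv2.imread('pics/w1.png')[140:240,250:400]
cv2.imwrite('pics/w1c.png',cv2.convertScaleAbs(cv2.resize(a,None,fx=5,fy=5,interpolation=2),alpha=1.5))
```

```text
(no output)
```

View pics/w1c.png

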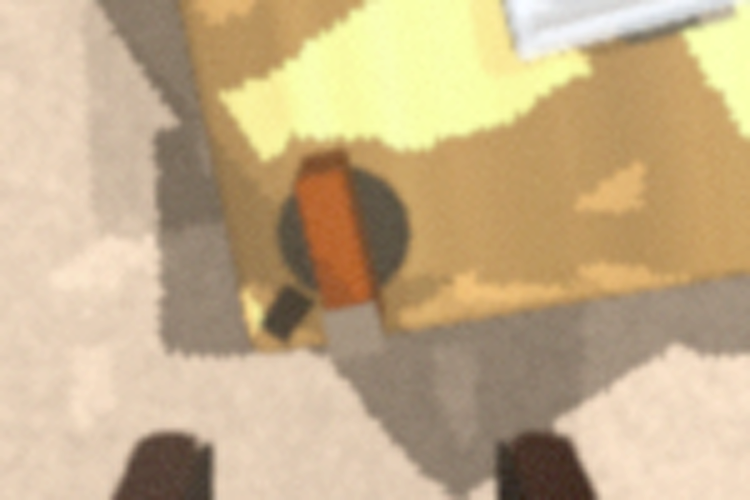

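Run:
```python
from h import *
p=optics.capture('wrist'); f=lambda u,v:(250+u/5,140+v/5)
a,b=[atz(p,f(*c),.0755) for c in [(323,177),(357,351)]]
print(a,b,np.linalg.norm(b-a),(a+b)/2,np.degrees(np.arctan2(*(b-a)[1::-1])))
m=atz(p,f(288,311),.040); c=atz(p,f(345,230),.044); print('mark',m,'collar',c)
for cc in [(256,350)]: print('corner',atz(p,f(*cc),.038))
# other deck corners, full pixels
for uv,z in [((265,22),.046),((467,0),.05),((473,183),.046)]: print(uv,atz(p,uv,z))
print('mark ang',np.degrees(np.arctan2(*(m-c)[1::-1])))
t=optics.capture('top')
print(proj(t,[c,(a+b)/2]), (proj(t,[c,(a+b)/2])-[290,130])*4)
```

```text
[ 0.55192326 -0.22995084  0.0755    ] [ 0.57963217 -0.26089281  0.0755    ] 0.041535406612264285 [ 0.56577772 -0.24542183  0.0755    ] -48.15516267518622
mark [ 0.56430836 -0.26963522  0.04      ] collar [ 0.56552064 -0.2431822   0.044     ]
corner [ 0.5626835  -0.28350238  0.038     ]
(265, 22) [ 0.42204392 -0.11840816  0.046     ]
(467, 0) [0.59536579 0.0087966  0.05      ]
(473, 183) [ 0.72721864 -0.14051894  0.046     ]
mark ang -92.62391050781812
[[412.73864641 197.67333926]
 [415.60870878 196.16518874]] [[490.95458564 270.69335704]
 [502.43483513 264.66075497]]
```

The bar points at −48° and the mark at about −93.5°, so it needs a turn of about 45° (0.8 rad). The knob axis is at (0.5657, −0.2447). I'll line up and go down.

arm_command --deltas '[{"dp": [-0.1, -0.45, 3], "angular": [0, 0, -0.19], "gripper": -0.2}, {"dp": [-0.1, -0.45, 7], "angular": [0, 0, -0.19], "gripper": -0.2}, {"dp": [-0.1, -0.45, 11], "angular": [0, 0, -0.19], "gripper": -0.2}, {"dp": [-0.1, -0.45, 14], "angular": [0, 0, -0.19], "gripper": -0.2}, {"dp": [-0.1, -0.45, 16], "angular": [0, 0, -0.19], "gripper": -0.2}, {"dp": [-0.1, -0.45, 17], "angular": [0, 0, -0.19], "gripper": -0.2}, {"dp": [-0.1, -0.45, 17], "angular": [0, 0, -0.19], "gripper": -0.2}]'

```text
t: 2.9
eef_pos: [0.5622, -0.2478, 0.0516]
orientation: [[-0.655, 0.756, -0.002], [0.756, 0.655, 0.001], [0.002, -0.001, -1.0]]
force: [-0.6, 0.2, -0.4]
finger_gap: 0.0347
```

Run:
```python
from h import *
p=cap('wrist','w2'); s=env.get_state(); print(s['eef_pos'],s['orientation'],s['force'],s['torque'],s['finger_gap'])
c=np.array(s['eef_pos']); print(proj(p,[c,c+[0,0,.0187]]))
cv2.imwrite('pics/w2c.png',cv2.convertScaleAbs(cv2.resize(p['img'][150:350,200:440,::-1],None,fx=3,fy=3,interpolation=2),alpha=1.5))
```

```text
[ 0.56313005 -0.24804122  0.05278205] [[-6.55294919e-01  7.55373083e-01 -2.71079245e-04]
 [ 7.55373081e-01  6.55294965e-01  1.33857070e-04]
 [ 2.78748892e-04 -1.17050106e-04 -9.99999954e-01]] [0.48371246 0.31431744 0.17015841] [ 0.0044832  -0.14072815 -0.0073189 ] 0.03525740809823681
[[321.99547401 244.29673449]
 [322.15522203 257.43769684]]
```

View pics/w2c.png

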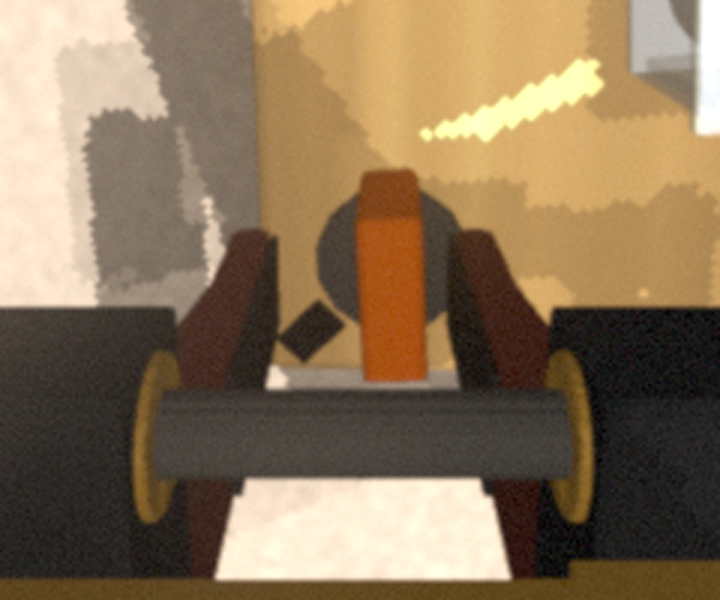

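Run:
```python
from h import *
p=optics.capture('wrist'); s=env.get_state(); R=s['orientation']
f=lambda u,v:(200+u/3,150+v/3)
for uv,z in [((390,260),.045),((390,220),.077),((395,380),.077),((312,330),.041)]:
    X=atz(p,f(*uv),z); print(X, R.T@(X-s['eef_pos'])*100)
```

```text
[ 0.56697519 -0.24362437  0.045     ] [0.1344152  0.54282904 0.8544469 ]
[ 0.55282498 -0.22922187  0.077     ] [ 2.14613803  0.42055339 -2.34783706]
[ 0.57420408 -0.25203365  0.077     ] [-0.97803479  0.53871821 -2.34432898]
[ 0.56594846 -0.26930667  0.041     ] [-1.73675644 -1.21901756  1.25564794]
```

The collar is 5 mm off-centre toward tool +y. I'll shift over, then close.

arm_command --deltas '[{"dp": [0, 0.5, 0], "angular": [0, 0, 0], "gripper": -0.2}, {"dp": [0, 0.5, 0], "angular": [0, 0, 0], "gripper": -0.2}, {"dp": [0, 0.5, 0], "angular": [0, 0, 0], "gripper": -0.5}, {"dp": [0, 0.5, 0], "angular": [0, 0, 0], "gripper": -0.8}, {"dp": [0, 0.5, 0], "angular": [0, 0, 0], "gripper": -1}, {"dp": [0, 0.5, 0], "angular": [0, 0, 0], "gripper": -1}, {"dp": [0, 0.5, 0], "angular": [0, 0, 0], "gripper": -1}]' --grip_force 25

```text
t: 3.7
eef_pos: [0.5672, -0.2443, 0.0529]
orientation: [[-0.657, 0.754, 0.0], [0.754, 0.657, 0.0], [-0.0, 0.0, -1.0]]
force: [-1.0, 1.5, 4.2]
finger_gap: 0.0122
```

Run:
```python
from h import *
s=env.get_state(); print(s['eef_pos'],s['force'],s['torque'],s['finger_gap'])
```

```text
[ 0.56724017 -0.24428037  0.05292876] [-1.01309954  1.53672673  4.15703261] [ 0.28411574 -0.37598598  0.05428749] 0.012228727431594357
```

arm_command --deltas '[{"dp": [0, 0, -0.04], "angular": [0, 0, 0.07], "gripper": -1}, {"dp": [0, 0, -0.08], "angular": [0, 0, 0.14], "gripper": -1}, {"dp": [0, 0, -0.12], "angular": [0, 0, 0.21], "gripper": -1}, {"dp": [0, 0, -0.16], "angular": [0, 0, 0.28], "gripper": -1}, {"dp": [0, 0, -0.2], "angular": [0, 0, 0.35], "gripper": -1}, {"dp": [0, 0, -0.24], "angular": [0, 0, 0.42], "gripper": -1}, {"dp": [0, 0, -0.28], "angular": [0, 0, 0.49], "gripper": -1}, {"dp": [0, 0, -0.33], "angular": [0, 0, 0.56], "gripper": -1}, {"dp": [0, 0, -0.37], "angular": [0, 0, 0.63], "gripper": -1}, {"dp": [0, 0, -0.41], "angular": [0, 0, 0.7], "gripper": -1}, {"dp": [0, 0, -0.46], "angular": [0, 0, 0.77], "gripper": -1}, {"dp": [0, 0, -0.48], "angular": [0, 0, 0.8], "gripper": -1}]'

```text
t: 4.9
eef_pos: [0.5665, -0.2429, 0.0574]
orientation: [[0.085, 0.996, -0.002], [0.996, -0.085, 0.002], [0.002, -0.002, -1.0]]
force: [-0.5, 7.3, 4.1]
finger_gap: 0.0116
```

Run:
```python
from h import *
p=cap('wrist','w3'); s=env.get_state(); print(s['t'],s['eef_pos'],s['force'],s['torque'],s['finger_gap'])
cv2.imwrite('pics/w3c.png',cv2.convertScaleAbs(cv2.resize(p['img'][150:350,200:440,::-1],None,fx=3,fy=3,interpolation=2),alpha=1.5))
```

```text
4.95 [ 0.56650689 -0.24288683  0.05738134] [0.39111424 6.84629421 3.79491077] [0.821548   0.02901869 0.11972205] 0.011666617939835028
```

View pics/w3c.png

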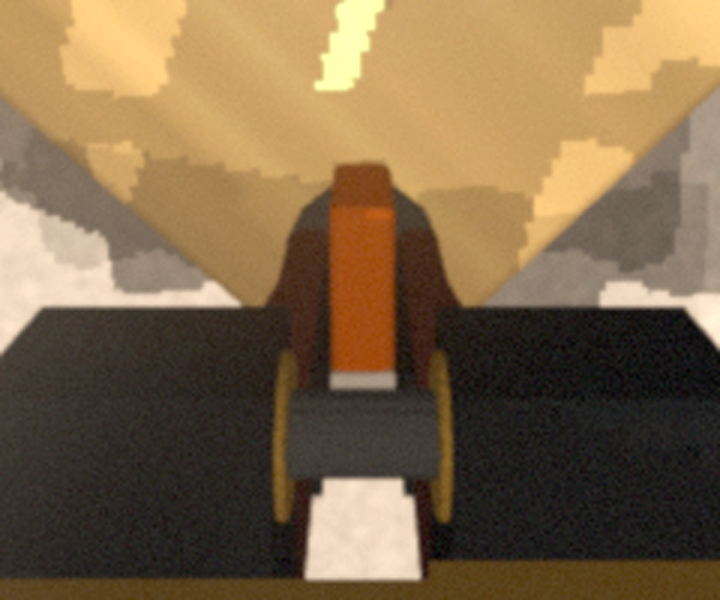

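The bar now lies along the riser's diagonal. I'll release, lift and check.

arm_command --deltas '[{"dp": [0, 0, -0.48], "angular": [0, 0, 0], "gripper": -0.6}, {"dp": [0, 0, 0], "angular": [0, 0, 0], "gripper": -0.2}, {"dp": [0, 0, 0], "angular": [0, 0, 0], "gripper": -0.2}, {"dp": [0, 0, 0], "angular": [0, 0, 0], "gripper": -0.2}, {"dp": [0, 0, -2], "angular": [0, 0, 0], "gripper": -0.2}, {"dp": [0, 0, -5], "angular": [0, 0, 0], "gripper": -0.2}, {"dp": [0, 0, -9], "angular": [0, 0, 0], "gripper": -0.2}, {"dp": [0, 0, -13], "angular": [0, 0, 0], "gripper": -0.2}, {"dp": [0, 0, -15], "angular": [0, 0, 0], "gripper": -0.2}, {"dp": [0, 0, -15], "angular": [0, 0, 0], "gripper": -0.2}]'

```text
t: 5.95
eef_pos: [0.5689, -0.2453, 0.211]
orientation: [[0.083, 0.997, 0.006], [0.997, -0.083, -0.003], [-0.002, 0.006, -1.0]]
force: [0.1, -0.5, -0.3]
finger_gap: 0.0349
```

Run:
```python
from h import *
p=cap('wrist','w4'); s=env.get_state(); print(s['t'],s['eef_pos'],s['force'])
cv2.imwrite('pics/w4c.png',cv2.convertScaleAbs(cv2.resize(p['img'][60:260,220:420,::-1],None,fx=3,fy=3,interpolation=2),alpha=1.5))
for n in ['scene','top']:
    q=cap(n,n+'4')
b=cv2.imread('pics/scene4.png')[130:290,160:340]; cv2.imwrite('pics/s4c.png',cv2.resize(b,None,fx=3.5,fy=3.5,interpolation=2))
```

```text
6.0 [ 0.56773495 -0.24476222  0.20867127] [0.04589402 0.31055757 0.05397971]
```

View pics/w4c.png

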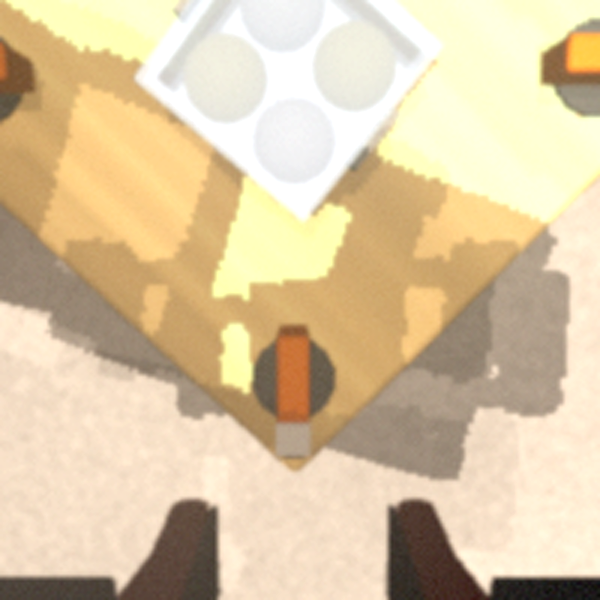

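View pics/s4c.png

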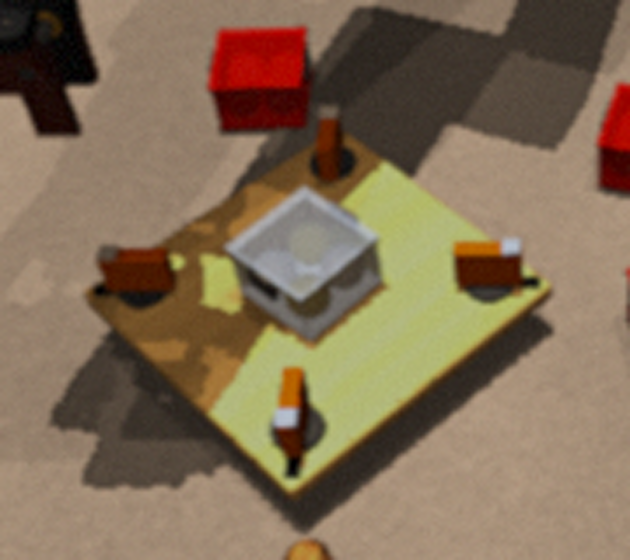

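Run:
```python
from h import *
p=optics.capture('wrist'); f=lambda u,v:(220+u/3,60+v/3)
A=lambda uv,z:atz(p,f(*uv),z)
ang=lambda a,b:np.degrees(np.arctan2(*(b-a)[1::-1]))
bar=ang(A((293,336),.082),A((293,457),.082)); print('bar',bar)
c=A((296,468),.046); col=A((293,377),.05)
l=A((0,213),.046); r=A((598,178),.046)
print('corner',c,'collar',col,ang(col,c)); e1,e2=ang(l,c),ang(r,c); print('edges',e1,e2)
d1=(c-l)/np.linalg.norm(c-l);d2=(c-r)/np.linalg.norm(c-r);d=d1+d2;print('diag',np.degrees(np.arctan2(d[1],d[0])), 'edge angle',np.degrees(np.arccos(d1@d2)))
```

```text
bar -94.89610594296327
corner [ 0.56079606 -0.27635527  0.046     ] collar [ 0.56290288 -0.23800006  0.05      ] -93.14404942546801
edges -46.800962709453756 -139.65778268159906
diag -93.2293726955264 edge angle 92.85681997214529
```

View pics/top4.png

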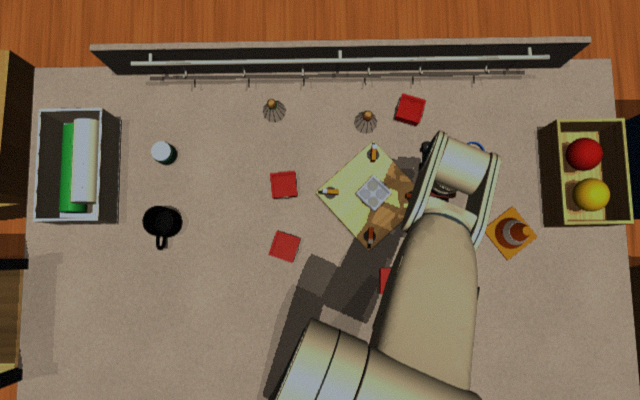

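```bash
python3 -c "
from workcell import env
print(env.get_state()['force']); print(env.sign_off())"
```

```text
[ 0.24180592  1.18010412 -0.83107113]
the job is handed in; nothing more can be done
None
```

I gripped the short foot's knob (the riser corner toward −y) at about 25 N and turned it clockwise by about 46° (0.8 rad). The gripper rose about 5 mm with it. I then let go, lifted the arm clear and handed the job in at about 6 s.

**Knob:** in the last wrist picture the bar points at −94.9°. The riser's diagonal is at −93.2° and the line from collar to corner at −93.1°, so the tip is within about 2° of the mark. The white tip hid the mark itself in that view.

**Riser and box:** the deck looks level and the clear box still stands near the middle. Both were judged by eye; I did not measure the tilt or the box's offset.

**Riser position:** the measured corner moved about 7 mm between the first and last pictures, partly from levelling and measurement error. In the top view the riser's left corner had not visibly moved.

**Contact:** the gripper was about 0.15 m above the knob and touched nothing. The force reading was about 1 N, near the sensor's noise.

**Other error:** my first position over the knob was 5 mm off-centre. I corrected it from the wrist picture before gripping.

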